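# Free the seized glue clamp and lay the block out to dry

### The job

Dried glue has seized the bar knob of the glue clamp: break it loose with a short firm twist anticlockwise (seen from above), then turn it on, taking a fresh grip as needed, until the clamp is fully open, leaving the sanding block where it lies meanwhile. Then lift the block up out of the clamp and lay it, the same way up, square across the two bars of the drying stand in the empty half, beside the block that is already there. Leave the clamp fully open and do not disturb that other block, the wax pot or the brass weight.

Things in the scene. Friction and masses are not known exactly. Their poses are not given: they have to be found in the camera images.
- clamp_knob (a joint): angle of the clamp's knob, rad: 0 = shut and seized (the start); grows anticlockwise seen from above, to the stop at 2.4 = fully open (past 2.1 counts). Dried glue resists with up to about 0.4 N m within the first 0.4 rad and then gives way for good; beyond it the knob turns freely (0.03 N m) and stays where it is left. It draws the clamp's toe back 6.8 mm per rad.
- knob_grip (a point): centre of the knob's black bar grip, on the knob's fixed vertical axis, 70 mm above the table. The bar is 70 mm long (this point's x axis, which turns with the knob), 20 mm thick (its y axis) and 26 mm high (57 to 83 mm above the table). The dark round housing under it, 54 mm wide, ends 45 mm above the table.
- clamp: glue clamp fixed to the table: plywood board 200x96x10 mm, origin under its centre, x axis from the knob (at -56 mm) to the end stop (at +84 to +96 mm). The block lies centred at +50 mm, long side along x, on a rail 30 mm wide, 26 mm above the table. End stop and two cheeks beside the block's last 14 mm reach 44 mm above the table; else its long sides are free.
- toe_tip (a point): tip of the clamp's steel toe, on its upper face, 57.5 mm above the table. The toe is 30 mm wide and slides towards the knob as that is turned: shut it overlaps the block's end by 10 mm from above, past 1.6 rad it is clear of it, fully open by 6 mm.
- block_mid (a point): centre (half-way up) of the cork sanding block that lies in the clamp: 36 mm wide (x axis), 66 mm long (y axis), 23 mm high (z axis, up), 60 g. In the clamp its centre is 37.5 mm above the table.
- free_place (a point): level with the tops of the drying stand's bars, 46 mm above the table, midway between them in the empty half. The two steel bars, 8 mm thick, run along this point's y axis at x = -23 and +23 mm. The block shall lie centred above it, long side along x, either way round. The stand is fixed; its end board, 40 mm high, begins 43 mm away at -y; the other block lies 94 mm away at +y.
- dry_block_mid (a point): centre of the other, equal sanding block, already lying across the bars in the other half of the drying stand: leave it alone.
- wax_pot: small pot of filler wax with a black cap, 35 mm wide, 38 mm high, origin under its centre; leave it alone.
- brass_weight: turned brass gluing weight with a knob top, 27 mm wide, 43 mm high, origin under its centre; leave it alone.
There are look-alikes about, which are no part of the job. Leave any purple look-alike of the part that bears block_mid alone.

How it is judged:
By the outcome, as a careful person would: the job done as asked, in the order asked, and still so for the second after the job is handed in, with the robot touching nothing.
It also fails if it takes over 58 s, if anything falls off the work surface, if the arm or the gripper's body presses on something with over 40 N, if the wrist force passes 120 N, or if a joint passes its speed limit or range.

### The arm

A 7-joint arm with a two-finger parallel gripper is mounted at the origin on the work surface; the furniture and walls round the work are solid. World frame = base frame: x ahead of the robot, y to its left, z up, the work surface at z = 0. Lengths are in m, angles in rad, forces in N, time in s.
With the tool pointing down it reaches from about 0.425 to 0.875 m from the base axis. Payload 4.7 kg.
Tool frame: the origin (TCP) lies midway between the tips of the shut fingers; the grasp point (between the pads) lies 19 mm behind it (ctrl.grip_point_offset is the distance from the TCP to the grasp point, in m); z points along the fingers, y is the line along which they close (so a half turn about z gives the same grasp; the last joint's range is limited). The gripper opens to 87 mm and grips with 3 to 60 N. Pads are 19 mm wide; open, the fingers measure 117 mm over their backs; the gripper's body (75 mm by 190 mm) begins 51 mm behind the grasp point.
Start: joints at [1.139, 0.321, -0.07, 1.45, 0.023, 1.371, -0.057], TCP at [0.28, -0.587, 0.193] pointing down, gripper open.
Joint ranges: [-2.86, 2.86], [-0.3, 2.09], [-1.38, 1.24], [0.06, 2.45], [-1.56, 4.7], [0.09, 2.05], [-2.69, 2.69]. Speed limits (rad/s): [2.57, 2.57, 3.14, 3.14, 3.14, 3.14, 3.14].

### API

Orientations are given as a rotation vector (axis times angle).
In Python, from bench import ctrl gives the robot as it stands. The module is installed in compiled form; this text tells all that it offers.
- The arm moves only by the shell command python3 -m handwheel 'ROWS' [OPENING] [FORCE]. ROWS is JSON, a list of rows, each an object of numbers: "x", "y", "z": the shift along the tool's x, y, z in m; "wx", "wy", "wz": the turn, a rotation vector about the tool's x, y, z in degrees. A call has 1 to 10 rows; each row is the pose to reach, as a shift and turn from the pose commanded when the call began, along the tool's axes at that moment; what a row does not reach only later rows make up. A row lasts 1/12 s, in which the tool goes at most 41.7 mm and 7.16 degrees, less where a joint would pass 70% of its speed; a pose out of reach is approached as far as the arm can. A call with a gripper value outside its range is refused whole. OPENING is the finger opening in m, from 0 to 0.087, set as the call begins (- or left out, the last holds). The fingers move at their own pace and stop on an object; FORCE is the grip in N (left out, the last holds). Time passes only in rows, so rows that repeat a pose let the fingers close. It gives the time, the measured TCP pose, the force, the opening and the grip force at its end, in the units of the state.
- ctrl.get_state(): the state, without advancing time (a new reading comes with each control period).
- ctrl.get_image(name): name is "scene" or "top" or "wrist"; returns a dict with "image" (480x640x3 uint8, red, green, blue), "K" (3x3 intrinsics, pixels), "world_to_cam" (4x4, takes a point from world to camera coordinates); the wrist camera has in their place "hand_eye" (4x4, takes a point from camera to tool coordinates, whose origin is the TCP and whose axes are the flange's). Camera axes: x right, y down, z forward; pixel columns grow to the right and rows downward; lengths in m; the calibration is good to about 2 mm. A picture is of the moment at which its call begins: read the wrist's pose just before it. There is no depth.
- ctrl.close_job(): hands the job in; it is judged then, once.
The state is a dict: "time": time; "joint_positions": joint angles; "qd": joint speeds; "joint_torque": joint torques, N m; "position": TCP position; "tool_rot": TCP orientation; "ft_force": force on the tool from outside, world axes, zero at the start; "torque": the same for the moment, N m; "grip_width": opening from 0.0 (shut) to 1.0 (fully open); "grip_force": force on a finger pad.
Only numpy, scipy, OpenCV 4.12 (cv2) and the standard library are available. Lean on these libraries where they do the work, as an engineer would, in place of code of your own. Each camera call takes 0.05 s, during which the arm holds its last target. There are 200 camera calls.

## Working session

There is one attempt and no reset: what is moved stays moved. The work goes in short steps, Python scripts to look and compute and a shell command to move; the robot and the scene stay as the last step left them, time stands still between calls to the robot, and variables do not carry over. Pictures are saved under pics/ and viewed, at most 10 in all, crops included, and the job is handed in when it is done.

```bash
mkdir -p pics
cat > h.py <<'E'
import numpy as np,cv2
from bench import ctrl
from scipy.spatial.transform import Rotation as R
def ray(im,px):
    K=np.array(im["K"]);T=np.array(im["world_to_cam"]);d=np.linalg.inv(K)@[px[0],px[1],1.]
    Rm=T[:3,:3];return -Rm.T@T[:3,3],Rm.T@d
def onz(im,px,z):
    o,d=ray(im,px);return o+d*(z-o[2])/d[2]
def proj(im,p):
    T=np.array(im["world_to_cam"]);c=T[:3,:3]@p+T[:3,3];u=np.array(im["K"])@c;return u[:2]/u[2]
def wristim():
    s=ctrl.get_state();im=ctrl.get_image("wrist");T=np.eye(4)
    T[:3,:3]=R.from_rotvec(s["tool_rot"]).as_matrix();T[:3,3]=s["position"]
    im["world_to_cam"]=np.linalg.inv(T@np.array(im["hand_eye"]));return im
def save(im,n):cv2.imwrite("pics/"+n,np.ascontiguousarray(im["image"][:,:,::-1]))
E
python3 - <<'E'
from h import *
import pickle
s=ctrl.get_state();print(s)
d={}
for n in("scene","top"):
    im=ctrl.get_image(n);save(im,n+".png");d[n]=im
    o,_=ray(im,(0,0));print(n,o,np.array(im["K"])[0,0])
pickle.dump(d,open("d.pkl","wb"))
E
```

```text
{'time': 0.0, 'joint_positions': array([ 1.13908548,  0.32184152, -0.07006674,  1.45167338,  0.02259474,
        1.37077387, -0.05689191]), 'qd': array([-1.32413784e-03,  3.85954343e-04, -1.53493214e-03,  5.74122236e-05,
       -7.04341260e-04,  7.85866512e-04,  5.72584360e-04]), 'joint_torque': array([-4.82697978e-04, -4.91293001e+01, -4.04104041e-01, -3.12528241e+01,
       -6.39620307e-02,  4.38182498e-02,  1.82940507e-04]), 'position': array([ 0.27995777, -0.58595319,  0.1919502 ]), 'tool_rot': array([-3.06206738e+00, -6.94118330e-01,  8.10932121e-04]), 'ft_force': array([-0.40080648, -0.15454076, -0.08035126]), 'torque': array([-0.03063279,  0.03801309, -0.02113123]), 'grip_force': 0.0, 'grip_width': 1.0009383429974292}
scene [-0.0601068   0.50600752  0.52901469] 509.5718733583366
top [0.23678458 0.02146584 1.02375505] 510.1029304442101
```

View pics/top.png

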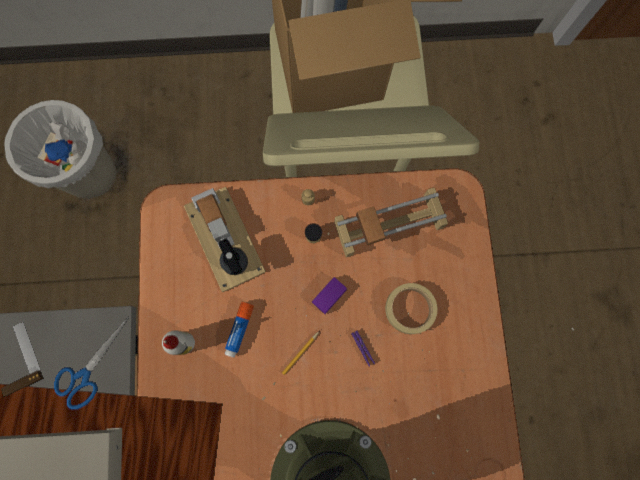

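View pics/scene.png

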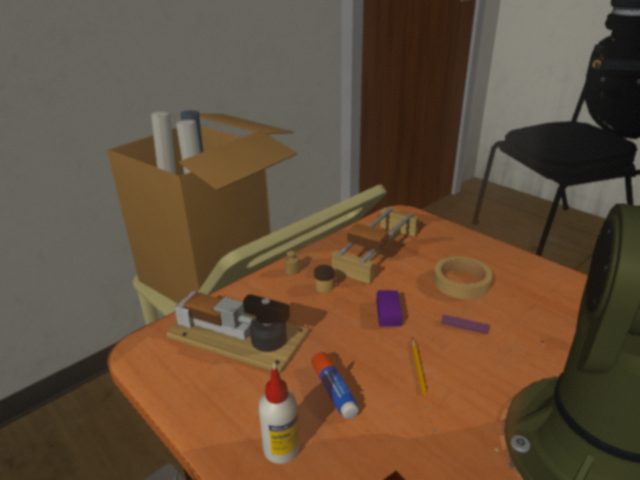

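The top view shows the clamp around (225,240), with its black knob at (233,258), the toe at (218,229) and the block at (208,207). The stand is around (392,222): the other block is at (370,225) and the empty half at about (408,215). The black-capped pot is at (314,232) and the brass weight at (308,197).

There are two possible blocks besides the one on the stand. The brown one in the clamp at (208,207) fits the description, and the purple one at (329,295) is the look-alike to leave alone. I'll confirm this in an enlarged crop.

Run:
```python
from h import *
import pickle
d=pickle.load(open("d.pkl","rb"));im=d["top"]["image"][:,:,::-1]
a=cv2.resize(im[180:300,175:285],None,fx=3.6,fy=3.6,interpolation=cv2.INTER_CUBIC)
b=cv2.resize(im[180:300,325:455],None,fx=3,fy=3.6,interpolation=cv2.INTER_CUBIC)
cv2.imwrite("pics/crop.png",np.hstack([a,b]))
t=d["top"]
for n,p,z in [("knob",(233,258),.083),("toe",(218,229),.0575),("block",(208,207),.049),("dry",(370,225),.069),("boardA",(186,212),.01),("boardB",(265,269),.01),("boardC",(222,290),.01),("boardD",(229,188),.01)]:
    print(n,onz(t,p,z).round(4))
```

```text
knob [0.4197 0.1574 0.083 ]
toe [0.4839 0.1889 0.0575]
block [0.5323 0.2093 0.049 ]
dry [ 0.4714 -0.1062  0.069 ]
boardA [0.5361 0.2624 0.01  ]
boardB [0.4076 0.1043 0.01  ]
boardC [0.3704 0.1915 0.01  ]
boardD [0.5828 0.1725 0.01  ]
```

View pics/crop.png

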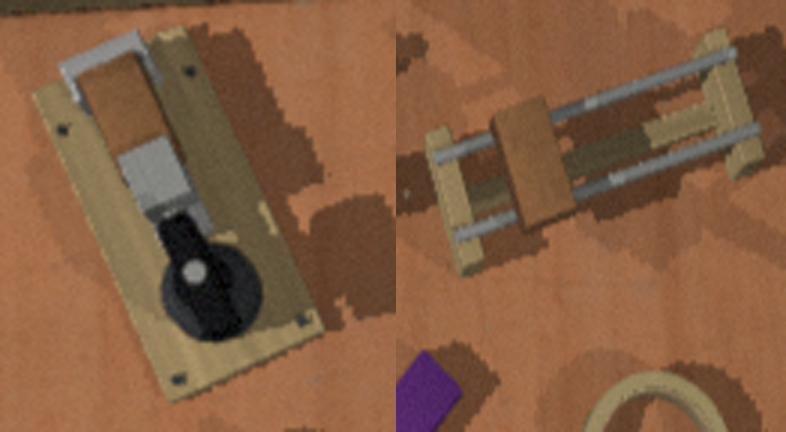

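The crop confirms that the brown block lies on the rail between the cheeks, with the grey toe over its end. The knob bar is nearly parallel to the clamp's x axis, with its dot at crop (195,272). The stand's empty half is on the right, at crop (650,115).

```bash
cat >> h.py <<'E'
def go(p,yaw_y=None,s=None):
    "shift in tool axes to world TCP p; wz (deg) to bring tool y to world angle yaw_y"
    s=s or ctrl.get_state();M=R.from_rotvec(s["tool_rot"]).as_matrix()
    c=(M.T@(np.array(p)-s["position"])).round(4);w=None
    if yaw_y is not None:
        cur=np.degrees(np.arctan2(M[1,1],M[0,1]));w=-((yaw_y-cur+90)%180-90)
    print("rows:",c,"wz",w and round(w,2),"tilt",M[:,2].round(4))
E
python3 - <<'E'
from h import *
import pickle
d=pickle.load(open("d.pkl","rb"));t=d["top"]
A=lambda u,v,z:onz(t,(175+(u)/3.6,180+(v)/3.6),z)
B=lambda u,v,z:onz(t,(325+(u-396)/3,180+v/3.6),z)
c=np.array([A(35,95,.01),A(183,28,.01),A(323,328,.01),A(173,402,.01)])
x=(c[0]+c[1]-c[2]-c[3])/2;print("len",np.linalg.norm(x),np.linalg.norm(c[0]-c[1]),np.linalg.norm(c[2]-c[3]),"ang",np.degrees(np.arctan2(x[1],x[0])))
x/=np.linalg.norm(x);o=c.mean(0);print("clamp",o,"knob",o-.056*x,"dot",A(195,272,.084),"block",o+.05*x, "blk top c",A(125,100,.049))
# stand: bars tops z .046
P=[B(435,160,.046),B(735,53,.046),B(457,236,.046),B(757,128,.046)]
m0=(P[0]+P[2])/2;m1=(P[1]+P[3])/2;y=m0-m1
print("stand",P,"sep",np.linalg.norm(P[0]-P[2]),np.linalg.norm(P[1]-P[3]),"ylen",np.linalg.norm(y))
y/=np.linalg.norm(y);print("yang",np.degrees(np.arctan2(y[1],y[0])))
q=np.array([B(492,115,.069),B(545,95,.069),B(578,208,.069),B(528,230,.069)]);print("dry",q.mean(0),"free",q.mean(0)-.094*y, [np.linalg.norm(q[i]-q[i-1]) for i in range(4)])
go((.5,-.2,.25));go((.43,.15,.25),-68)
E
```

```text
len 0.19569909591427598 0.09281645265035855 0.091991154833549 ang 22.452937487284323
clamp [0.47557238 0.18464735 0.01      ] knob [0.42381754 0.16325958 0.01      ] dot [0.42460192 0.16435387 0.084     ] block [0.52178206 0.20374357 0.01      ] blk top c [0.53052444 0.20595129 0.049     ]
stand [array([ 0.48199464, -0.04625106,  0.046     ]), array([ 0.53128767, -0.25043519,  0.046     ]), array([ 0.43860001, -0.05754892,  0.046     ]), array([ 0.4874415 , -0.25999834,  0.046     ])] sep 0.04484122217828361 0.04487694435977377 ylen 0.20915378950874106
yang 103.56798316706116
dry [ 0.47149415 -0.10920965  0.069     ] free [ 0.49354645 -0.20058632  0.069     ] [np.float64(0.06701195311062377), np.float64(0.036353656523771816), np.float64(0.06554717750468411), np.float64(0.03441498273307622)]
rows: [ 0.365  -0.2535 -0.0575] wz None tilt [-8.0e-04  1.5e-03 -1.0e+00]
rows: [ 0.4527 -0.5995 -0.057 ] wz 3.54 tilt [-8.0e-04  1.5e-03 -1.0e+00]
```

```bash
python3 -m handwheel '[{"x":0.365,"y":-0.2535,"z":-0.0575},{"x":0.365,"y":-0.2535,"z":-0.0575},{"x":0.365,"y":-0.2535,"z":-0.0575},{"x":0.365,"y":-0.2535,"z":-0.0575},{"x":0.365,"y":-0.2535,"z":-0.0575},{"x":0.365,"y":-0.2535,"z":-0.0575},{"x":0.365,"y":-0.2535,"z":-0.0575},{"x":0.365,"y":-0.2535,"z":-0.0575},{"x":0.365,"y":-0.2535,"z":-0.0575},{"x":0.365,"y":-0.2535,"z":-0.0575}]' 0.087; python3 -c "
from h import *
go((.424,.1635,.2),-67.5)"
```

```text
rows: [ 0.4531 -0.6142 -0.0069] wz 3.04 tilt [-8.0e-04  1.5e-03 -1.0e+00]invalid input at $[0]: expected keys x, y, z, wx, wy, wz
```

All six keys are needed in each row.

```bash
python3 -m handwheel '[{"x":0.365,"y":-0.2535,"z":-0.0575,"wx":0,"wy":0,"wz":0},{"x":0.365,"y":-0.2535,"z":-0.0575,"wx":0,"wy":0,"wz":0},{"x":0.365,"y":-0.2535,"z":-0.0575,"wx":0,"wy":0,"wz":0},{"x":0.365,"y":-0.2535,"z":-0.0575,"wx":0,"wy":0,"wz":0},{"x":0.365,"y":-0.2535,"z":-0.0575,"wx":0,"wy":0,"wz":0},{"x":0.365,"y":-0.2535,"z":-0.0575,"wx":0,"wy":0,"wz":0},{"x":0.365,"y":-0.2535,"z":-0.0575,"wx":0,"wy":0,"wz":0},{"x":0.365,"y":-0.2535,"z":-0.0575,"wx":0,"wy":0,"wz":0},{"x":0.365,"y":-0.2535,"z":-0.0575,"wx":0,"wy":0,"wz":0},{"x":0.365,"y":-0.2535,"z":-0.0575,"wx":0,"wy":0,"wz":0}]' 0.087; python3 -c "
from h import *
go((.424,.1635,.2),-67.5)"
```

```text
time: 0.93
position: [0.4852, -0.2255, 0.2466]
tool_rot: [3.064, 0.694, -0.001]
ft_force: [0.1, -0.8, -0.2]
grip_width: 1.004
grip_force: 0.0
rows: [ 0.1125 -0.3774  0.0465] wz 3.04 tilt [-3.e-04 -3.e-04 -1.e+00]
```

```bash
python3 -m handwheel '[{"x":0.1125,"y":-0.377,"z":0.04,"wx":0,"wy":0,"wz":3},{"x":0.1125,"y":-0.377,"z":0.04,"wx":0,"wy":0,"wz":3},{"x":0.1125,"y":-0.377,"z":0.04,"wx":0,"wy":0,"wz":3},{"x":0.1125,"y":-0.377,"z":0.04,"wx":0,"wy":0,"wz":3},{"x":0.1125,"y":-0.377,"z":0.04,"wx":0,"wy":0,"wz":3},{"x":0.1125,"y":-0.377,"z":0.04,"wx":0,"wy":0,"wz":3},{"x":0.1125,"y":-0.377,"z":0.04,"wx":0,"wy":0,"wz":3},{"x":0.1125,"y":-0.377,"z":0.04,"wx":0,"wy":0,"wz":3},{"x":0.1125,"y":-0.377,"z":0.04,"wx":0,"wy":0,"wz":3},{"x":0.1125,"y":-0.377,"z":0.04,"wx":0,"wy":0,"wz":3}]'
python3 - <<'E'
from h import *
import pickle
im=wristim();save(im,"w1.png");pickle.dump(im,open("w1.pkl","wb"))
print(ctrl.get_state()["joint_positions"].round(2),ctrl.get_state()["position"],proj(im,np.array([.424,.1635,.083])),proj(im,np.array([.522,.204,.049])))
E
```

```text
time: 1.77
position: [0.4216, 0.1667, 0.2062]
tool_rot: [-3.078, -0.624, 0.0]
ft_force: [0.5, -0.6, 0.4]
grip_width: 1.002
grip_force: 0.0
[ 0.41 -0.11 -0.79  1.87 -0.08  1.35 -1.52] [0.42095846 0.16924816 0.20605056] [314.11412079 218.6435431 ] [315.0119876  97.0730725]
```

View pics/w1.png

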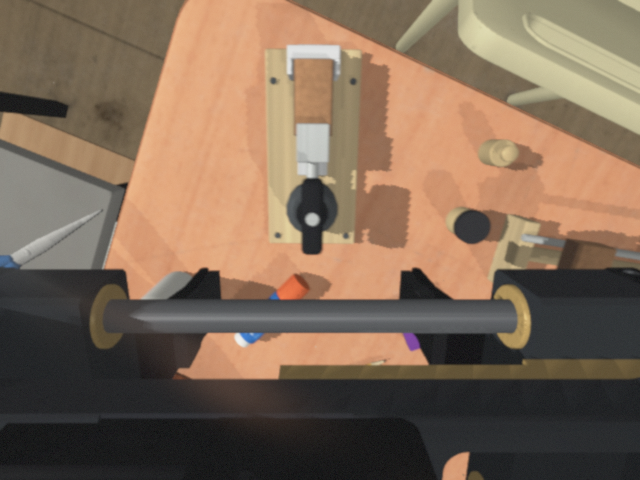

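The wrist view shows the knob dot at (312,219) and the bar running vertically from (313,180) to (313,254). The toe is at (313,140) and the block is centred at about (314,97). All of this agrees with my estimates.

Run:
```python
from h import *
import pickle
im=pickle.load(open("w1.pkl","rb"))
for n,p,z in [("dot",(312,219),.085),("barA",(313.5,180),.083),("barB",(312.5,254),.083),("blkTL",(295,58),.049),("blkTR",(333,58),.049),("cL",(266,48),.01),("cBL",(270,243),.01)]: print(n,onz(im,p,z).round(4))
a,b=onz(im,(313.5,180),.083),onz(im,(312.5,254),.083);print((a+b)/2,np.linalg.norm(a-b),np.degrees(np.arctan2(*(a-b)[1::-1])))
go((.424,.164,.062),-67.5)
```

```text
dot [0.4234 0.1653 0.085 ]
barA [0.4555 0.1775 0.083 ]
barB [0.3928 0.1518 0.083 ]
blkTL [0.5451 0.2332 0.049 ]
blkTR [0.5582 0.2021 0.049 ]
cL [0.549  0.2673 0.01  ]
cBL [0.3649 0.1913 0.01  ]
[0.42415134 0.16466292 0.083     ] 0.06765979039230526 22.290533313813544
rows: [0.0007 0.0064 0.144 ] wz 0.63 tilt [-6.0e-04  2.3e-03 -1.0e+00]
```

```bash
python3 -m handwheel '[{"x":0,"y":0.006,"z":0.04,"wx":0,"wy":0,"wz":0.5},{"x":0,"y":0.006,"z":0.08,"wx":0,"wy":0,"wz":0.5},{"x":0,"y":0.006,"z":0.12,"wx":0,"wy":0,"wz":0.5},{"x":0,"y":0.006,"z":0.12,"wx":0,"wy":0,"wz":0.5},{"x":0,"y":0.006,"z":0.12,"wx":0,"wy":0,"wz":0.5}]' ; python3 -c "
from h import *
go((.4238,.1645,.062),-67.6)"
```

```text
time: 2.23
position: [0.4243, 0.155, 0.0853]
tool_rot: [-3.083, -0.601, 0.008]
ft_force: [0.8, 1.0, 1.0]
grip_width: 0.999
grip_force: 0.0
rows: [ 0.0032 -0.0089  0.0233] wz -0.34 tilt [-4.9e-03 -2.0e-04 -1.0e+00]
```

```bash
python3 -m handwheel '[{"x":0,"y":0,"z":0,"wx":0,"wy":0,"wz":0},{"x":0,"y":0,"z":0,"wx":0,"wy":0,"wz":0},{"x":0,"y":0,"z":0,"wx":0,"wy":0,"wz":0}]' ; python3 -c "
from h import *
go((.4238,.1645,.062),-67.6)"
```

```text
time: 2.48
position: [0.428, 0.1561, 0.0888]
tool_rot: [3.083, 0.6, 0.007]
ft_force: [-0.2, 0.1, -0.4]
grip_width: 1.006
grip_force: 0.0
rows: [-0.0009 -0.0094  0.0268] wz -0.37 tilt [ 4.3e-03  2.0e-04 -1.0e+00]
```

```bash
python3 -m handwheel '[{"x":-0.001,"y":-0.0093,"z":0.001,"wx":0,"wy":0,"wz":-0.4},{"x":-0.001,"y":-0.0093,"z":0.0265,"wx":0,"wy":0,"wz":-0.4},{"x":-0.001,"y":-0.0093,"z":0.0265,"wx":0,"wy":0,"wz":-0.4},{"x":-0.001,"y":-0.0093,"z":0.0265,"wx":0,"wy":0,"wz":-0.4},{"x":-0.001,"y":-0.0093,"z":0.0265,"wx":0,"wy":0,"wz":-0.4}]' ; python3 -c "
from h import *
go((.4238,.1645,.062),-67.6)"
```

```text
time: 2.9
position: [0.4219, 0.1643, 0.0608]
tool_rot: [-3.081, -0.612, -0.001]
ft_force: [0.5, -0.2, -0.0]
grip_width: 0.998
grip_force: 0.0
rows: [ 0.0019  0.0005 -0.0012] wz 0.07 tilt [ 5.e-04  1.e-04 -1.e+00]
```

Centred over the bar. Closing at 60 N.

```bash
python3 -m handwheel '[{"x":0.0015,"y":0,"z":0,"wx":0,"wy":0,"wz":0},{"x":0.0015,"y":0,"z":0,"wx":0,"wy":0,"wz":0},{"x":0.0015,"y":0,"z":0,"wx":0,"wy":0,"wz":0},{"x":0.0015,"y":0,"z":0,"wx":0,"wy":0,"wz":0},{"x":0.0015,"y":0,"z":0,"wx":0,"wy":0,"wz":0},{"x":0.0015,"y":0,"z":0,"wx":0,"wy":0,"wz":0},{"x":0.0015,"y":0,"z":0,"wx":0,"wy":0,"wz":0},{"x":0.0015,"y":0,"z":0,"wx":0,"wy":0,"wz":0}]' 0 60; python3 -c "
from h import *
go((.4238,.1645,.062),-67.6);print(ctrl.get_state()['torque'])"
```

```text
time: 3.57
position: [0.423, 0.1644, 0.06]
tool_rot: [3.081, 0.611, -0.0]
ft_force: [0.8, 1.1, 0.6]
grip_width: 0.482
grip_force: 0.0
rows: [ 0.0008  0.0002 -0.002 ] wz 0.04 tilt [-1.e-04 -1.e-04 -1.e+00]
[-0.00094214  0.0024018   0.05978484]
```

```bash
python3 -m handwheel '[{"x":0.0005,"y":0,"z":0,"wx":0,"wy":0,"wz":0},{"x":0.0005,"y":0,"z":0,"wx":0,"wy":0,"wz":0},{"x":0.0005,"y":0,"z":0,"wx":0,"wy":0,"wz":0},{"x":0.0005,"y":0,"z":0,"wx":0,"wy":0,"wz":0},{"x":0.0005,"y":0,"z":0,"wx":0,"wy":0,"wz":0},{"x":0.0005,"y":0,"z":0,"wx":0,"wy":0,"wz":0}]' ; python3 -c "
from h import *
go((.4238,.1645,.062),-67.6);print(ctrl.get_state()['torque'])"
```

```text
time: 4.07
position: [0.4235, 0.1646, 0.06]
tool_rot: [3.081, 0.611, -0.0]
ft_force: [0.1, 0.8, -0.2]
grip_width: 0.04
grip_force: 0.0
rows: [ 0.0002  0.0003 -0.002 ] wz 0.05 tilt [-1.e-04 -1.e-04 -1.e+00]
[-0.00952198  0.02108593 -0.01970392]
```

The fingers read nearly shut, which doesn't fit a 20 mm bar, so I'll look before going on.

Run:
```python
from h import *
im=wristim();a=im["image"][:,:,::-1]
t=ctrl.get_image("top");b=cv2.resize(t["image"][180:320,150:310,::-1],(400,350),interpolation=cv2.INTER_CUBIC)
s=ctrl.get_image("scene");c=cv2.resize(s["image"][220:400,150:350,::-1],(400,350),interpolation=cv2.INTER_CUBIC)
cv2.imwrite("pics/c2.png",np.hstack([b,c]));print(ctrl.get_state())
```

```text
{'time': 4.2167, 'joint_positions': array([ 0.38385754,  0.06662439, -0.82583171,  2.05218573,  0.05668646,
        1.04493223, -1.64844251]), 'qd': array([-9.26211345e-04, -8.15434885e-05,  6.61075490e-04,  1.17350761e-04,
       -1.13158095e-03, -6.98038615e-04, -1.39787666e-03]), 'joint_torque': array([ 1.63630439e-04, -2.27186751e+01, -1.34450398e+00, -2.76665032e+01,
       -1.47124735e-02, -7.80428387e-02, -3.71827889e-05]), 'position': array([0.4234928 , 0.16466033, 0.05998419]), 'tool_rot': array([ 3.08146806e+00,  6.11341552e-01, -2.38445531e-05]), 'ft_force': array([-0.63666469,  0.46279307, -0.44256517]), 'torque': array([ 0.03132271,  0.00128216, -0.02053061]), 'grip_force': 0.0, 'grip_width': 0.005425492527399831}
```

View pics/c2.png

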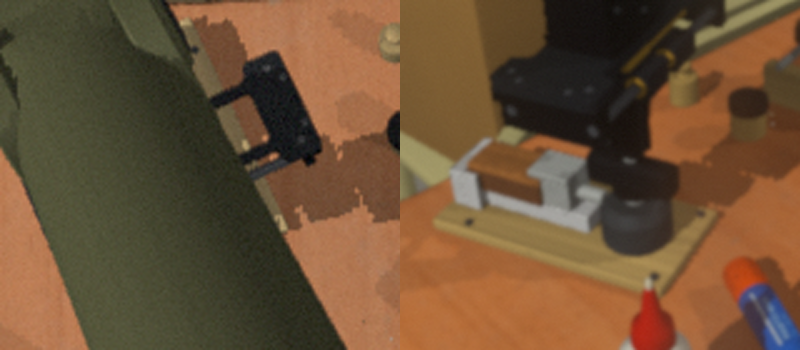

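Run:
```python
from h import *
s=ctrl.get_image("scene");p=ctrl.get_state()["position"]
f=lambda q:((proj(s,np.array(q))-[205,200])*[5,5]).round()
c=np.ascontiguousarray(cv2.resize(s["image"][200:320,205:345,::-1],None,fx=5,fy=5,interpolation=cv2.INTER_CUBIC))
for q,col in ((p,(0,0,255)),((p[0],p[1],.083),(0,255,0)),((.4555,.1775,.083),(255,255,0)),((.3928,.1518,.083),(255,255,0))):
    cv2.circle(c,tuple(int(v) for v in f(q)),4,col,-1)
cv2.imwrite("pics/c3.png",c)
```

```text
(no output)
```

View pics/c3.png

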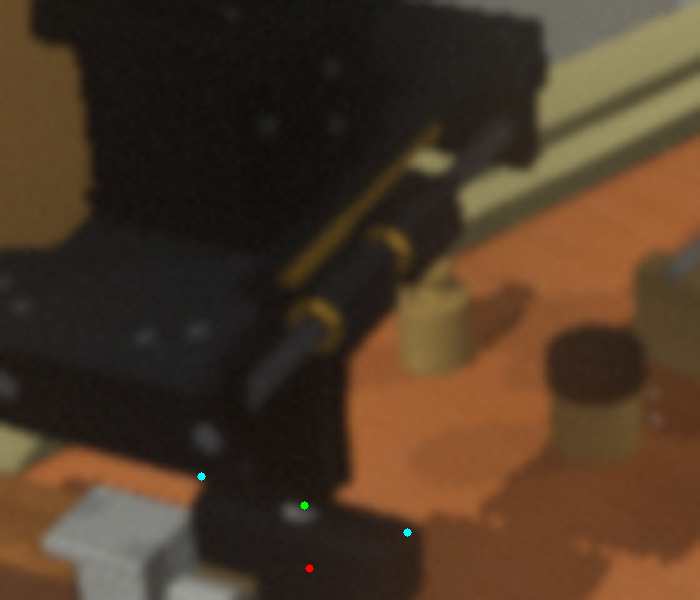

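The shut fingers end at about (330,490) in this crop, just above and behind the bar's top, where the dot is at (300,512). My projected TCP (red) lies inside the bar. I'll check the true tip position against the gripper body.

Run:
```python
from h import *
s=ctrl.get_image("scene");st=ctrl.get_state();p=st["position"];M=R.from_rotvec(st["tool_rot"]).as_matrix()
f=lambda q:((proj(s,np.array(q))-[205,200])*5).round()
for back in(.07,.095,.12):
  for sx in(-.0375,.0375):
    for sy in(-.095,.095): print(back,sx,sy,f(p+M@[sx,sy,-back]))
print("tip cands",[(h,f((p[0],p[1],h))) for h in(.06,.07,.08,.085,.09,.1)])
print("dot",f((.4238,.1645,.083)),f((.4238,.1645,.087)))
t=M[:,1];print("tip shifted along tool y at z.06",[(k,f(p+t*k)) for k in(.015,.03,.045)])
# wrist camera: project tip itself
w=wristim();save(w,"w2.png");print("wrist tip px",proj(w,p),proj(w,np.array([.4238,.1645,.083])), np.array(w["hand_eye"]).round(3))
```

```text
0.07 -0.0375 -0.095 [234. 607.]
0.07 -0.0375 0.095 [555. 232.]
0.07 0.0375 -0.095 [-22. 533.]
0.07 0.0375 0.095 [336. 185.]
0.095 -0.0375 -0.095 [224. 525.]
0.095 -0.0375 0.095 [553. 160.]
0.095 0.0375 -0.095 [-36. 453.]
0.095 0.0375 0.095 [331. 114.]
0.12 -0.0375 -0.095 [215. 440.]
0.12 -0.0375 0.095 [551.  85.]
0.12 0.0375 -0.095 [-50. 370.]
0.12 0.0375 0.095 [325.  42.]
tip cands [(0.06, array([309., 568.])), (0.07, array([307., 540.])), (0.08, array([304., 513.])), (0.085, array([303., 499.])), (0.09, array([302., 485.])), (0.1, array([299., 457.]))]
dot [303. 504.] [302. 493.]
tip shifted along tool y at z.06 [(0.015, array([334., 538.])), (0.03, array([358., 510.])), (0.045, array([381., 482.]))]
wrist tip px [309.55406224 266.09567029] [309.96018649 281.14028499] [[ 0.    -0.967 -0.256  0.068]
 [ 1.     0.     0.     0.   ]
 [ 0.    -0.256  0.967 -0.192]
 [ 0.     0.     0.     1.   ]]
```

View pics/w2.png

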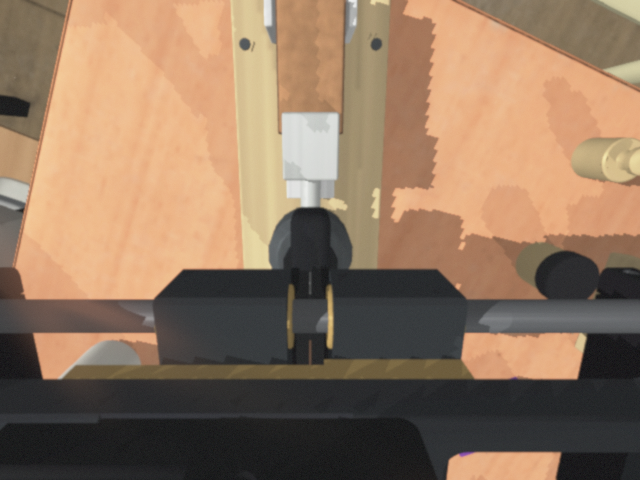

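The wrist view shows the fingers shut exactly over the bar's axis, above it. That suggests the real tips sit higher than I assumed. The known sizes in this close view will give the true camera height.

Run:
```python
from h import *
w=wristim();K=np.array(w["K"]);print(K[0,0],ctrl.get_state()["position"])
def wd(a,b,z):return round(float(np.linalg.norm(onz(w,a,z)-onz(w,b,z))),4)
print("camera",ray(w,(0,0))[0])
print("toe .030",wd((282,150),(338,150),.0575),"block .036",wd((277,100),(343,100),.049),"board .096",wd((232,40),(390,40),.01))
print("toe tip->holes",onz(w,(310,113),.0575),onz(w,(245,44),.01),onz(w,(376,44),.01))
```

```text
358.62730511829585 [0.4235189  0.16461836 0.05999068]
camera [0.48680326 0.19072885 0.25150792]
toe .030 0.0295 block .036 0.035 board .096 0.0962
toe tip->holes [0.49956448 0.19583247 0.0575    ] [0.5244457  0.24900171 0.01      ] [0.5549814 0.1751219 0.01     ]
```

The camera height is right, since the known sizes match. The question is now whether the fingers really closed to 0. I'll open partway and use the gold ring spacing in the wrist view as an independent measure of opening.

```bash
cat >> h.py <<'E'
def rings(im):
    a=im["image"].astype(int);b=a[285:350];m=(b[:,:,0]-b[:,:,2]>45)&(b[:,:,0]>90)&(b[:,:,1]>60)&(b[:,:,0]-b[:,:,1]<75)
    n,l,s,c=cv2.connectedComponentsWithStats(m.astype(np.uint8));print("open",round(ctrl.get_state()["grip_width"]*87,1),[(c[i].round(1).tolist(),s[i,2:5].tolist()) for i in range(1,n) if s[i,4]>60 and s[i,3]>20])
E
python3 -c "
from h import *
import pickle
rings(pickle.load(open('w1.pkl','rb')));rings(wristim())"
python3 -m handwheel '[{"x":0,"y":0,"z":0,"wx":0,"wy":0,"wz":0},{"x":0,"y":0,"z":0,"wx":0,"wy":0,"wz":0},{"x":0,"y":0,"z":0,"wx":0,"wy":0,"wz":0},{"x":0,"y":0,"z":0,"wx":0,"wy":0,"wz":0},{"x":0,"y":0,"z":0,"wx":0,"wy":0,"wz":0},{"x":0,"y":0,"z":0,"wx":0,"wy":0,"wz":0}]' 0.05
python3 -c "
from h import *
w=wristim();rings(w);save(w,'w3.png')"
```

```text
open 0.7 [([515.6, 31.8], [37, 64, 1180])]
open 0.3 [([289.5, 32.0], [6, 61, 194]), ([329.6, 33.2], [7, 63, 323])]
time: 4.97
position: [0.4235, 0.1647, 0.06]
tool_rot: [3.081, 0.611, -0.0]
ft_force: [-0.5, -0.0, 0.0]
grip_width: 0.374
grip_force: 0.0
open 36.5 [([226.9, 22.8], [35, 63, 639]), ([394.1, 26.1], [37, 64, 868])]
```

```bash
python3 -m handwheel '[{"x":0,"y":0,"z":0,"wx":0,"wy":0,"wz":0},{"x":0,"y":0,"z":0,"wx":0,"wy":0,"wz":0},{"x":0,"y":0,"z":0,"wx":0,"wy":0,"wz":0},{"x":0,"y":0,"z":0,"wx":0,"wy":0,"wz":0}]'
python3 -c "
from h import *
w=wristim();rings(w);s=ctrl.get_image('scene');print(ctrl.get_state()['grip_width'])
a=cv2.resize(w['image'][190:390,180:440,::-1],(400,308));c=cv2.resize(s['image'][210:340,215:345,::-1],(400,400),interpolation=cv2.INTER_CUBIC)
a=np.vstack([a,np.zeros((92,400,3),np.uint8)]);o=np.hstack([a,c]);o=(255*(o/255.)**.45).astype(np.uint8);cv2.imwrite('pics/c4.png',o)"
```

```text
time: 5.35
position: [0.4235, 0.1646, 0.06]
tool_rot: [3.081, 0.611, -0.0]
ft_force: [0.2, 0.3, 0.0]
grip_width: 0.569
grip_force: 0.0
open 49.9 [([195.6, 18.0], [55, 62, 820]), ([427.1, 24.3], [55, 64, 1177])]
0.5750274143129923
```

View pics/c4.png

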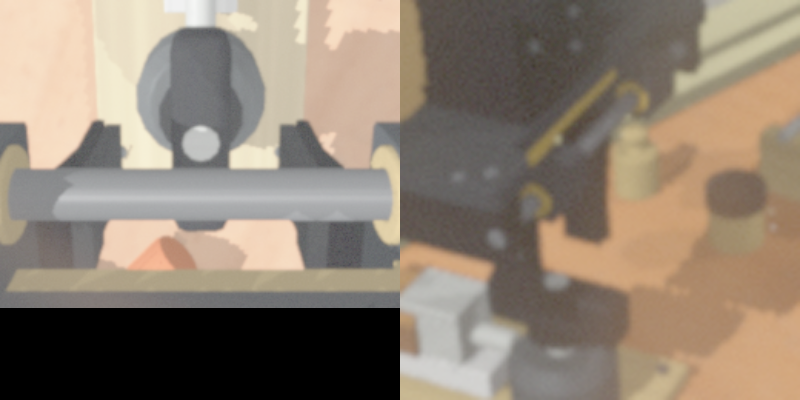

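The right-hand crop shows the far fingertip ending at (590,240), where a tip at the reported z of 60 mm would appear at (590,283). So the real tips are about 25 mm above the reported TCP. This agrees with the fingers closing above the 83 mm bar without touching it. I'll go 25 mm lower, watching the force, and close again.

```bash
python3 -m handwheel '[{"x":0.0005,"y":0,"z":0.008,"wx":0,"wy":0,"wz":0},{"x":0.0005,"y":0,"z":0.016,"wx":0,"wy":0,"wz":0},{"x":0.0005,"y":0,"z":0.024,"wx":0,"wy":0,"wz":0},{"x":0.0005,"y":0,"z":0.024,"wx":0,"wy":0,"wz":0}]' && python3 -m handwheel '[{"x":0,"y":0,"z":0,"wx":0,"wy":0,"wz":0},{"x":0,"y":0,"z":0,"wx":0,"wy":0,"wz":0},{"x":0,"y":0,"z":0,"wx":0,"wy":0,"wz":0},{"x":0,"y":0,"z":0,"wx":0,"wy":0,"wz":0},{"x":0,"y":0,"z":0,"wx":0,"wy":0,"wz":0},{"x":0,"y":0,"z":0,"wx":0,"wy":0,"wz":0},{"x":0,"y":0,"z":0,"wx":0,"wy":0,"wz":0},{"x":0,"y":0,"z":0,"wx":0,"wy":0,"wz":0},{"x":0,"y":0,"z":0,"wx":0,"wy":0,"wz":0}]' 0 60
```

```text
time: 5.78
position: [0.4222, 0.1643, 0.0338]
tool_rot: [-3.081, -0.612, 0.006]
ft_force: [-0.4, 0.1, -0.4]
grip_width: 0.576
grip_force: 0.0
time: 6.53
position: [0.4243, 0.1647, 0.0362]
tool_rot: [3.081, 0.611, 0.001]
ft_force: [0.7, -1.3, 2.0]
grip_width: 0.223
grip_force: 60.0
```

Bar gripped: 19.4 mm at 60 N. Now the short firm twist.

```bash
python3 -m handwheel '[{"x":0,"y":0,"z":0,"wx":0,"wy":0,"wz":-7},{"x":0,"y":0,"z":0,"wx":0,"wy":0,"wz":-14},{"x":0,"y":0,"z":0,"wx":0,"wy":0,"wz":-21},{"x":0,"y":0,"z":0,"wx":0,"wy":0,"wz":-28},{"x":0,"y":0,"z":0,"wx":0,"wy":0,"wz":-30},{"x":0,"y":0,"z":0,"wx":0,"wy":0,"wz":-30}]'; python3 -c "
from h import *
go((.424,.1645,.036),-67.6);s=ctrl.get_state();print(s['torque'],s['joint_positions'].round(2))"
```

```text
time: 7.03
position: [0.4243, 0.1646, 0.0362]
tool_rot: [2.817, 1.389, 0.001]
ft_force: [-0.4, -1.3, 2.3]
grip_width: 0.226
grip_force: 60.0
rows: [-0.0003 -0.0002  0.0002] wz 30.09 tilt [ 6.e-04 -4.e-04 -1.e+00]
[-0.28654729 -0.11261379  0.02289584] [ 0.41  0.12 -0.87  2.07  0.11  1.   -1.17]
```

```bash
python3 -m handwheel '[{"x":0,"y":0,"z":0,"wx":0,"wy":0,"wz":-7},{"x":0,"y":0,"z":0,"wx":0,"wy":0,"wz":-14},{"x":0,"y":0,"z":0,"wx":0,"wy":0,"wz":-21},{"x":0,"y":0,"z":0,"wx":0,"wy":0,"wz":-28},{"x":0,"y":0,"z":0,"wx":0,"wy":0,"wz":-35},{"x":0,"y":0,"z":0,"wx":0,"wy":0,"wz":-42},{"x":0,"y":0,"z":0,"wx":0,"wy":0,"wz":-49},{"x":0,"y":0,"z":0,"wx":0,"wy":0,"wz":-56},{"x":0,"y":0,"z":0,"wx":0,"wy":0,"wz":-63},{"x":0,"y":0,"z":0,"wx":0,"wy":0,"wz":-65}]'; python3 -c "
from h import *
go((.424,.1645,.036),-67.6);s=ctrl.get_state();print(s['torque'],s['joint_positions'].round(2))"
```

```text
time: 7.87
position: [0.4244, 0.1648, 0.0362]
tool_rot: [1.626, 2.687, 0.0]
ft_force: [0.6, -1.0, 2.2]
grip_width: 0.225
grip_force: 60.0
rows: [-0.0001 -0.0004  0.0002] wz -84.75 tilt [ 6.e-04 -1.e-04 -1.e+00]
[-0.15020657 -0.08918978 -0.05810212] [ 0.51  0.14 -0.98  2.07  0.13  1.   -0.05]
```

```bash
python3 -m handwheel '[{"x":0,"y":0,"z":0,"wx":0,"wy":0,"wz":-7},{"x":0,"y":0,"z":0,"wx":0,"wy":0,"wz":-14},{"x":0,"y":0,"z":0,"wx":0,"wy":0,"wz":-21},{"x":0,"y":0,"z":0,"wx":0,"wy":0,"wz":-28},{"x":0,"y":0,"z":0,"wx":0,"wy":0,"wz":-35},{"x":0,"y":0,"z":0,"wx":0,"wy":0,"wz":-41},{"x":0,"y":0,"z":0,"wx":0,"wy":0,"wz":-41},{"x":0,"y":0,"z":0,"wx":0,"wy":0,"wz":-41}]'; python3 -c "
from h import *
go((.424,.1645,.036),-67.6);s=ctrl.get_state();print(s['torque'],s['joint_positions'].round(2))"
```

```text
time: 8.53
position: [0.4244, 0.1648, 0.0362]
tool_rot: [0.594, 3.084, 0.0]
ft_force: [0.4, -0.9, 4.1]
grip_width: 0.226
grip_force: 60.0
rows: [ 0.0002 -0.0004  0.0002] wz -44.19 tilt [ 6.e-04 -0.e+00 -1.e+00]
[-0.10164895 -0.17786084  0.0398258 ] [ 0.59  0.16 -1.07  2.07  0.16  1.    0.64]
```

The knob has turned 136° (2.37 rad). Releasing and lifting clear.

```bash
python3 -m handwheel '[{"x":0,"y":0,"z":0,"wx":0,"wy":0,"wz":0},{"x":0,"y":0,"z":0,"wx":0,"wy":0,"wz":0},{"x":0,"y":0,"z":0,"wx":0,"wy":0,"wz":0},{"x":0,"y":0,"z":0,"wx":0,"wy":0,"wz":0},{"x":0,"y":0,"z":-0.03,"wx":0,"wy":0,"wz":0},{"x":0,"y":0,"z":-0.07,"wx":0,"wy":0,"wz":0},{"x":0,"y":0,"z":-0.11,"wx":0,"wy":0,"wz":0},{"x":0,"y":0,"z":-0.15,"wx":0,"wy":0,"wz":0},{"x":0,"y":0,"z":-0.15,"wx":0,"wy":0,"wz":0},{"x":0,"y":0,"z":-0.15,"wx":0,"wy":0,"wz":0}]' 0.06; python3 -c "
from h import *
s=ctrl.get_state();go((.5,.195,.2),s=s)"
```

```text
time: 9.37
position: [0.4256, 0.1652, 0.1881]
tool_rot: [0.588, 3.081, -0.0]
ft_force: [0.5, 0.1, -1.2]
grip_width: 0.684
grip_force: 0.0
rows: [-0.0582  0.0552 -0.0116] wz None tilt [ 0.0051 -0.001  -1.    ]
```

```bash
python3 -m handwheel '[{"x":-0.058,"y":0.055,"z":0,"wx":0,"wy":0,"wz":7},{"x":-0.058,"y":0.055,"z":0,"wx":0,"wy":0,"wz":14},{"x":-0.058,"y":0.055,"z":0,"wx":0,"wy":0,"wz":21},{"x":-0.058,"y":0.055,"z":0,"wx":0,"wy":0,"wz":28},{"x":-0.058,"y":0.055,"z":0,"wx":0,"wy":0,"wz":35},{"x":-0.058,"y":0.055,"z":0,"wx":0,"wy":0,"wz":42},{"x":-0.058,"y":0.055,"z":0,"wx":0,"wy":0,"wz":49},{"x":-0.058,"y":0.055,"z":0,"wx":0,"wy":0,"wz":56},{"x":-0.058,"y":0.055,"z":0,"wx":0,"wy":0,"wz":63},{"x":-0.058,"y":0.055,"z":0,"wx":0,"wy":0,"wz":70}]' && python3 -m handwheel '[{"x":0,"y":0,"z":0,"wx":0,"wy":0,"wz":7},{"x":0,"y":0,"z":0,"wx":0,"wy":0,"wz":14},{"x":0,"y":0,"z":0,"wx":0,"wy":0,"wz":21},{"x":0,"y":0,"z":0,"wx":0,"wy":0,"wz":28},{"x":0,"y":0,"z":0,"wx":0,"wy":0,"wz":35},{"x":0,"y":0,"z":0,"wx":0,"wy":0,"wz":42},{"x":0,"y":0,"z":0,"wx":0,"wy":0,"wz":49},{"x":0,"y":0,"z":0,"wx":0,"wy":0,"wz":56},{"x":0,"y":0,"z":0,"wx":0,"wy":0,"wz":63},{"x":0,"y":0,"z":0,"wx":0,"wy":0,"wz":66}]' && python3 -m handwheel '[{"x":0,"y":0,"z":0,"wx":0,"wy":0,"wz":0},{"x":0,"y":0,"z":0,"wx":0,"wy":0,"wz":0},{"x":0,"y":0,"z":0,"wx":0,"wy":0,"wz":0}]'
python3 - <<'E'
from h import *
s=ctrl.get_state();w=wristim()
go((.522,.205,.003),-67.6,s);print(s['joint_positions'].round(2))
for n,q in (("blk",(.5222,.2051,.049)),("toetip",(.4891,.1917,.0575)),("knob",(.424,.1647,.083))): print(n,proj(w,np.array(q)).round())
a=w["image"][:,:,::-1].copy();cv2.imwrite("pics/w4.png",a)
E
```

```text
time: 10.2
position: [0.4968, 0.1946, 0.1839]
tool_rot: [-2.18, -2.259, 0.004]
ft_force: [0.2, -0.5, 0.3]
grip_width: 0.688
grip_force: 0.0
time: 11.03
position: [0.4968, 0.1945, 0.1838]
tool_rot: [-3.06, -0.709, 0.006]
ft_force: [0.8, -0.1, -0.4]
grip_width: 0.691
grip_force: 0.0
time: 11.28
position: [0.4975, 0.1947, 0.1849]
tool_rot: [-3.058, -0.72, 0.003]
ft_force: [0.4, -0.4, 0.5]
grip_width: 0.689
grip_force: 0.0
rows: [0.0269 0.0018 0.1819] wz 4.09 tilt [-1.9e-03 -2.0e-04 -1.0e+00]
[ 0.38  0.15 -0.87  1.72  0.12  1.32 -1.63]
blk [312. 188.]
toetip [309. 228.]
knob [303. 311.]
```

View pics/w4.png

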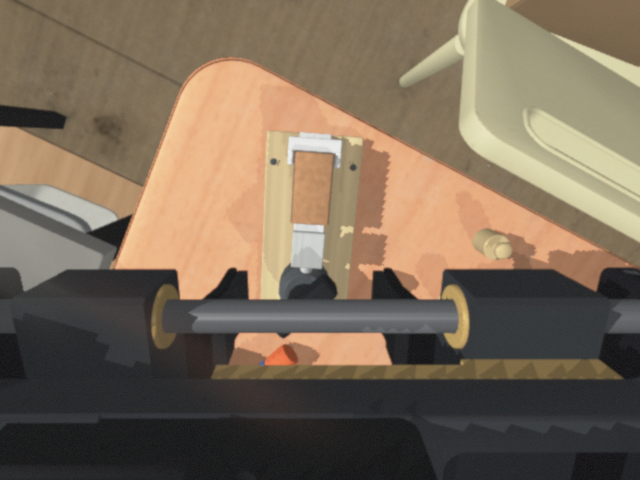

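The picture shows the toe (292–324, 226–265) fully clear of the block. The block's top is centred at about (313,187), against a predicted (312,188), so my estimate holds within 1–2 mm. I'll go down to a mid height, settle, and then descend to grasp.

```bash
python3 -m handwheel '[{"x":0.027,"y":0.0025,"z":0,"wx":0,"wy":0,"wz":4.1},{"x":0.027,"y":0.0025,"z":0.04,"wx":0,"wy":0,"wz":4.1},{"x":0.027,"y":0.0025,"z":0.08,"wx":0,"wy":0,"wz":4.1},{"x":0.027,"y":0.0025,"z":0.12,"wx":0,"wy":0,"wz":4.1},{"x":0.027,"y":0.0025,"z":0.12,"wx":0,"wy":0,"wz":4.1},{"x":0.027,"y":0.0025,"z":0.12,"wx":0,"wy":0,"wz":4.1},{"x":0.027,"y":0.0025,"z":0.12,"wx":0,"wy":0,"wz":4.1},{"x":0.027,"y":0.0025,"z":0.12,"wx":0,"wy":0,"wz":4.1}]'; python3 -c "
from h import *
go((.5225,.2045,.003),-67.6)"
```

```text
time: 12.0
position: [0.5255, 0.2055, 0.069]
tool_rot: [-3.082, -0.607, -0.007]
ft_force: [0.6, -0.1, -0.4]
grip_width: 0.69
grip_force: 0.0
rows: [-0.0034 -0.0003  0.0659] wz -0.1 tilt [ 0.0046  0.0013 -1.    ]
```

```bash
python3 -m handwheel '[{"x":-0.001,"y":0,"z":0.02,"wx":0,"wy":0,"wz":0},{"x":-0.001,"y":0,"z":0.04,"wx":0,"wy":0,"wz":0},{"x":-0.001,"y":0,"z":0.055,"wx":0,"wy":0,"wz":0},{"x":-0.001,"y":0,"z":0.065,"wx":0,"wy":0,"wz":0},{"x":-0.001,"y":0,"z":0.065,"wx":0,"wy":0,"wz":0},{"x":-0.001,"y":0,"z":0.065,"wx":0,"wy":0,"wz":0},{"x":-0.001,"y":0,"z":0.065,"wx":0,"wy":0,"wz":0},{"x":-0.001,"y":0,"z":0.065,"wx":0,"wy":0,"wz":0}]'; python3 -c "
from h import *
go((.5225,.2045,.003),-67.6)"
```

```text
time: 12.67
position: [0.5237, 0.2045, 0.0025]
tool_rot: [-3.082, -0.607, -0.004]
ft_force: [0.1, 0.3, -0.7]
grip_width: 0.695
grip_force: 0.0
rows: [-0.0011 -0.0004 -0.0005] wz -0.12 tilt [ 2.6e-03  5.0e-04 -1.0e+00]
```

```bash
python3 -m handwheel '[{"x":-0.001,"y":0,"z":0,"wx":0,"wy":0,"wz":0},{"x":-0.001,"y":0,"z":0,"wx":0,"wy":0,"wz":0},{"x":-0.001,"y":0,"z":0,"wx":0,"wy":0,"wz":0},{"x":-0.001,"y":0,"z":0,"wx":0,"wy":0,"wz":0},{"x":-0.001,"y":0,"z":0,"wx":0,"wy":0,"wz":0},{"x":-0.001,"y":0,"z":0,"wx":0,"wy":0,"wz":0},{"x":-0.001,"y":0,"z":0,"wx":0,"wy":0,"wz":0},{"x":-0.001,"y":0,"z":0,"wx":0,"wy":0,"wz":0}]' 0.01 20; python3 -c "
from h import *
go((.5225,.2045,.003),-67.6)"
```

```text
time: 13.33
position: [0.5216, 0.2037, 0.001]
tool_rot: [3.082, 0.607, -0.0]
ft_force: [0.4, -0.2, 1.1]
grip_width: 0.404
grip_force: 20.0
rows: [ 0.0012 -0.0004 -0.002 ] wz -0.12 tilt [-1.e-04 -0.e+00 -1.e+00]
```

```bash
python3 -m handwheel '[{"x":0,"y":0,"z":-0.01,"wx":0,"wy":0,"wz":0},{"x":0,"y":0,"z":-0.025,"wx":0,"wy":0,"wz":0},{"x":0,"y":0,"z":-0.05,"wx":0,"wy":0,"wz":0},{"x":0,"y":0,"z":-0.09,"wx":0,"wy":0,"wz":0},{"x":0,"y":0,"z":-0.13,"wx":0,"wy":0,"wz":0},{"x":0,"y":0,"z":-0.13,"wx":0,"wy":0,"wz":0},{"x":0,"y":0,"z":-0.13,"wx":0,"wy":0,"wz":0}]'
python3 - <<'E'
from h import *
import pickle
s=ctrl.get_state();w=wristim();t=ctrl.get_image("top");pickle.dump((s,w,t),open("w5.pkl","wb"))
M=R.from_rotvec(s["tool_rot"]).as_matrix()
print(s["position"],s["grip_width"]);go((.4935,-.2005,.14),-76.4,s)
# held block's far end edge in the wrist view (brown mask)
h=cv2.cvtColor(w["image"],cv2.COLOR_RGB2HSV)
m=cv2.inRange(h,(5,90,40),(16,255,190));m[270:]=0
n,l,st,c=cv2.connectedComponentsWithStats(m)
print([(c[i].round(),st[i].tolist()) for i in range(1,n) if st[i,4]>400 and 230<c[i][0]<400])
# expected: block top far corners if centred on TCP, block top at TCP+.048
for sx in(.033,-.033): print(proj(w,s["position"]+M@[sx,-.018,-.048]).round(1),proj(w,s["position"]+M@[sx,.018,-.048]).round(1))
E
```

```text
time: 13.92
position: [0.5234, 0.2046, 0.1341]
tool_rot: [3.082, 0.607, 0.009]
ft_force: [-0.8, -0.2, -0.2]
grip_width: 0.399
grip_force: 20.0
[0.52340223 0.20455028 0.13408326] 0.3993743557264992
rows: [-0.1812  0.3635 -0.0064] wz 8.68 tilt [ 5.7e-03  8.0e-04 -1.0e+00]
[(array([372., 209.]), [360, 168, 35, 102, 1535]), (array([314., 246.]), [268, 219, 84, 51, 3249])]
[265.8 229.8] [353.1 229.8]
[270.3 369.3] [348.7 369.3]
```

Run:
```python
from h import *
import pickle
s,w,t=pickle.load(open("w5.pkl","rb"));M=R.from_rotvec(s["tool_rot"]).as_matrix()
for b in(.048,.025):
  for sx in(.033,.036): print(b,sx,proj(w,s["position"]+M@[sx,-.018,-b]).round(1))
g=cv2.cvtColor(w["image"],cv2.COLOR_RGB2GRAY);print(g[205:272:2,310])
print(w["image"][205:272:4,310].tolist())
```

```text
0.048 0.033 [265.8 229.8]
0.048 0.036 [265.6 222.7]
0.025 0.033 [271.6 218.1]
0.025 0.036 [271.4 211.9]
[223 211 241 242 241 242 239 162  98  98  98 102 108 131 153 152 153 156
 155 153 154 155 154 155 147 111 101 100 103 100 101  98  97  98]
[[223, 223, 222], [241, 241, 240], [241, 241, 241], [239, 239, 239], [119, 92, 71], [120, 93, 69], [132, 101, 77], [189, 144, 106], [190, 144, 106], [192, 145, 106], [191, 145, 106], [190, 145, 106], [182, 138, 102], [123, 96, 73], [126, 97, 74], [123, 95, 72], [119, 91, 68]]
```

```bash
python3 -m handwheel '[{"x":-0.181,"y":0.363,"z":-0.02,"wx":0,"wy":0,"wz":8.7},{"x":-0.181,"y":0.363,"z":-0.02,"wx":0,"wy":0,"wz":8.7},{"x":-0.181,"y":0.363,"z":-0.02,"wx":0,"wy":0,"wz":8.7},{"x":-0.181,"y":0.363,"z":-0.02,"wx":0,"wy":0,"wz":8.7},{"x":-0.181,"y":0.363,"z":-0.02,"wx":0,"wy":0,"wz":8.7},{"x":-0.181,"y":0.363,"z":-0.02,"wx":0,"wy":0,"wz":8.7},{"x":-0.181,"y":0.363,"z":-0.02,"wx":0,"wy":0,"wz":8.7},{"x":-0.181,"y":0.363,"z":-0.02,"wx":0,"wy":0,"wz":8.7},{"x":-0.181,"y":0.363,"z":-0.02,"wx":0,"wy":0,"wz":8.7},{"x":-0.181,"y":0.363,"z":-0.02,"wx":0,"wy":0,"wz":8.7}]'  && python3 -m handwheel '[{"x":0,"y":0,"z":0,"wx":0,"wy":0,"wz":0},{"x":0,"y":0,"z":0,"wx":0,"wy":0,"wz":0},{"x":0,"y":0,"z":0,"wx":0,"wy":0,"wz":0},{"x":0,"y":0,"z":0,"wx":0,"wy":0,"wz":0}]'
python3 - <<'E'
from h import *
import pickle
s=ctrl.get_state();w=wristim();pickle.dump((s,w),open("w6.pkl","wb"));save(w,"w6.png")
go((.4935,-.2005,.14),-76.4,s);print(s["joint_positions"].round(2))
E
```

```text
time: 14.85
position: [0.4892, -0.2048, 0.1491]
tool_rot: [-3.12, -0.366, 0.006]
ft_force: [0.4, -1.0, -1.1]
grip_width: 0.406
grip_force: 20.0
time: 15.18
position: [0.4915, -0.1986, 0.15]
tool_rot: [-3.117, -0.376, 0.002]
ft_force: [-0.5, 0.5, -1.3]
grip_width: 0.402
grip_force: 20.0
rows: [0.0015 0.0023 0.01  ] wz 0.14 tilt [-0.0015  0.0015 -1.    ]
[ 0.86  0.13 -0.56  1.79  0.07  1.25 -1.05]
```

View pics/w6.png

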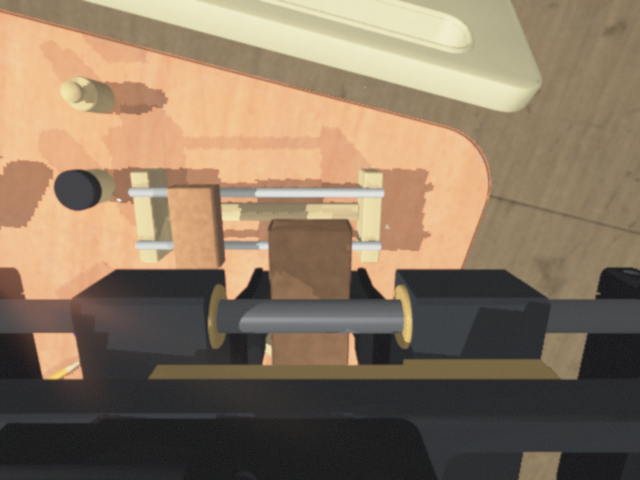

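The last picture shows the two bars at rows 193 and 245. The other block is at (170–222, 186–268), and the end board's inner edge is at x≈359. The held block is square and centred at (310,220+). From these I'll work out free_place.

Run:
```python
from h import *
import pickle
s,w=pickle.load(open("w6.pkl","rb"))
C=lambda u,v,z:onz(w,(u,v),z)[:2]
b1a,b1b=C(240,193,.045),C(350,193,.045);b2a,b2b=C(230,245.5,.045),C(375,245.5,.045)
y=(b1a-b1b)/np.linalg.norm(b1a-b1b);x=np.array([y[1],-y[0]]);print("yang",np.degrees(np.arctan2(y[1],y[0])),np.degrees(np.arctan2(*(b2a-b2b)[::-1])),"sep",(b1a-b2a)@x)
mid=((b1a+b2a)/2)
e=[C(359,175,.04),C(360,260,.04)];eb=np.mean([q@y for q in e])
db=np.mean([C(168,186,.069),C(218,186,.069),C(178,268,.069),C(224,266,.069)],0)
print("dry",db,"free_y from board",eb+.043,"from dry",db@y-.094)
fy=(eb+.043+db@y-.094)/2;f=x*(mid@x)+y*fy;print("free",f, "dry x off",(db-f)@x)
go((f[0],f[1],.1),np.degrees(np.arctan2(y[1],y[0])),s)
# edge profile for refinement
g=cv2.cvtColor(w["image"],cv2.COLOR_RGB2GRAY);print(g[184:202,300],g[238:254,250]);print(g[178,340:390])
```

```text
yang 103.76633593212169 103.78163703610855 sep 0.045396044225889026
dry [ 0.47324636 -0.11258855] free_y from board -0.3097590010959193 from dry -0.3159694026402191
free [ 0.49595393 -0.20060822] dry x off -0.0011098653897341495
rows: [0.0039 0.003  0.05  ] wz -0.02 tilt [-0.0015  0.0015 -1.    ]
[149 150 149 146 155 174 194 211 220 226 225 219 203 162 135 128 130 127] [201 199 184 149 131 133 141 148 152 156 159 173 193 201 204 206]
[183 183 182 185 185 184 185 187 186 187 187 189 187 189 185 185 187 190
 200 210 212 211 208 206 213 222 223 220 221 220 221 219 218 219 218 218
 216 216 217 217 216 211 187 159 147 146 150 149 149 148]
```

```bash
python3 -m handwheel '[{"x":0.003,"y":0.003,"z":0.03,"wx":0,"wy":0,"wz":0},{"x":0.003,"y":0.003,"z":0.06,"wx":0,"wy":0,"wz":0},{"x":0.003,"y":0.003,"z":0.09,"wx":0,"wy":0,"wz":0},{"x":0.003,"y":0.003,"z":0.11,"wx":0,"wy":0,"wz":0},{"x":0.003,"y":0.003,"z":0.11,"wx":0,"wy":0,"wz":0},{"x":0.003,"y":0.003,"z":0.11,"wx":0,"wy":0,"wz":0},{"x":0.003,"y":0.003,"z":0.11,"wx":0,"wy":0,"wz":0},{"x":0.003,"y":0.003,"z":0.11,"wx":0,"wy":0,"wz":0}]'; python3 -c "
from h import *
go((.495,-.2006,.021),-76.2)"
```

```text
time: 15.9
position: [0.497, -0.2032, 0.043]
tool_rot: [3.117, 0.372, 0.004]
ft_force: [1.1, -0.4, -1.6]
grip_width: 0.403
grip_force: 20.0
rows: [-0.0014 -0.0031  0.022 ] wz -0.18 tilt [ 0.0031 -0.0017 -1.    ]
```

```bash
python3 -m handwheel '[{"x":-0.001,"y":-0.002,"z":0.005,"wx":0,"wy":0,"wz":-0.2},{"x":-0.001,"y":-0.002,"z":0.011,"wx":0,"wy":0,"wz":-0.2},{"x":-0.001,"y":-0.002,"z":0.016,"wx":0,"wy":0,"wz":-0.2},{"x":-0.001,"y":-0.002,"z":0.019,"wx":0,"wy":0,"wz":-0.2},{"x":-0.001,"y":-0.002,"z":0.019,"wx":0,"wy":0,"wz":-0.2},{"x":-0.001,"y":-0.002,"z":0.019,"wx":0,"wy":0,"wz":-0.2}]'; python3 -c "
from h import *
go((.495,-.2006,.021),-76.2)"
```

```text
time: 16.4
position: [0.4938, -0.2013, 0.0218]
tool_rot: [-3.119, -0.377, 0.001]
ft_force: [-0.5, 0.5, 0.0]
grip_width: 0.407
grip_force: 20.0
rows: [ 0.0014 -0.0004  0.0008] wz -0.02 tilt [-4.e-04  2.e-04 -1.e+00]
```

Lowering the last millimetre onto the bars.

```bash
python3 -m handwheel '[{"x":0.001,"y":0,"z":0.0005,"wx":0,"wy":0,"wz":0},{"x":0.001,"y":0,"z":0.001,"wx":0,"wy":0,"wz":0},{"x":0.001,"y":0,"z":0.0015,"wx":0,"wy":0,"wz":0},{"x":0.001,"y":0,"z":0.0015,"wx":0,"wy":0,"wz":0}]'; python3 -c "
from h import *
go((.495,-.2006,.021),-76.2)"
```

```text
time: 16.73
position: [0.4952, -0.2011, 0.021]
tool_rot: [3.119, 0.377, 0.001]
ft_force: [-1.0, 0.3, 3.5]
grip_width: 0.405
grip_force: 20.0
rows: [-0.     -0.0005 -0.    ] wz -0.01 tilt [ 4.e-04 -3.e-04 -1.e+00]
```

Contact at 3.5 N. Releasing and retreating upward.

```bash
python3 -m handwheel '[{"x":0,"y":0,"z":0,"wx":0,"wy":0,"wz":0},{"x":0,"y":0,"z":0,"wx":0,"wy":0,"wz":0},{"x":0,"y":0,"z":0,"wx":0,"wy":0,"wz":0},{"x":0,"y":0,"z":0,"wx":0,"wy":0,"wz":0},{"x":0,"y":0,"z":-0.015,"wx":0,"wy":0,"wz":0},{"x":0,"y":0,"z":-0.04,"wx":0,"wy":0,"wz":0},{"x":0,"y":0,"z":-0.08,"wx":0,"wy":0,"wz":0},{"x":0,"y":0,"z":-0.12,"wx":0,"wy":0,"wz":0},{"x":-0.04,"y":0,"z":-0.15,"wx":0,"wy":0,"wz":0},{"x":-0.06,"y":0,"z":-0.17,"wx":0,"wy":0,"wz":0}]' 0.052 && python3 -m handwheel '[{"x":-0.02,"y":0,"z":-0.02,"wx":0,"wy":0,"wz":0},{"x":-0.02,"y":0,"z":-0.02,"wx":0,"wy":0,"wz":0},{"x":-0.02,"y":0,"z":-0.02,"wx":0,"wy":0,"wz":0},{"x":-0.02,"y":0,"z":-0.02,"wx":0,"wy":0,"wz":0}]'
python3 - <<'E'
from h import *
s=ctrl.get_state();w=wristim()
h=cv2.cvtColor(w["image"],cv2.COLOR_RGB2HSV);save(w,"w7.png")
m=cv2.inRange(h,(7,80,60),(16,190,215));m[262:]=0
m=cv2.morphologyEx(m,cv2.MORPH_OPEN,np.ones((5,5)))
cs,_=cv2.findContours(m,0,2)
for n,q in(("free",(.495,-.2006,.069)),("dry",(.4725,-.111,.069))): print(n,proj(w,np.array(q)).round())
for c in cs:
    if cv2.contourArea(c)>500:
        r=cv2.minAreaRect(c);b=np.array([onz(w,p,.069) for p in cv2.boxPoints(r)]);print(np.round(r[0]),np.round(r[1]),round(r[2],1),b.mean(0).round(4),np.linalg.norm(b[0]-b[1]).round(3),np.linalg.norm(b[1]-b[2]).round(3))
E
```

```text
time: 17.57
position: [0.4367, -0.215, 0.1925]
tool_rot: [3.118, 0.381, 0.002]
ft_force: [-0.7, -1.1, -1.0]
grip_width: 0.592
grip_force: 0.0
time: 17.9
position: [0.4174, -0.2197, 0.2099]
tool_rot: [-3.119, -0.377, 0.0]
ft_force: [-0.3, -0.4, 0.3]
grip_width: 0.595
grip_force: 0.0
free [309. 127.]
dry [205. 128.]
[145. 221.] [44. 67.] 58.4 [ 0.3743 -0.069   0.069 ] 0.067 0.04
[393. 129.] [47. 78.] 2.7 [ 0.5109 -0.273   0.069 ] 0.067 0.04
[207. 128.] [79. 44.] 86.6 [ 0.4718 -0.113   0.069 ] 0.038 0.067
[315. 126.] [78. 41.] 88.2 [ 0.4963 -0.2056  0.069 ] 0.035 0.066
[38. 96.] [105.  75.] 90.0 [0.4629 0.0352 0.069 ] 0.063 0.087
[153.  23.] [32. 52.] 90.0 [ 0.5445 -0.0549  0.069 ] 0.043 0.024
```

The placed block measures 35 × 66 mm at the right height. It lies 95.8 mm from the other block (94 expected), with about 2 mm of offset across the stand. The arm is clear, so I'll hand in.

```bash
python3 -c "
from bench import ctrl
print(ctrl.close_job())"
```

```text
the job is handed in; nothing more can be done
None
```

Job handed in at about 18 s, result not reported back: I broke the knob loose and turned it to about 2.37 rad (fully open), then laid the block square across the bars in the empty half, within about 2 mm, and saw no sign that anything else moved.

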